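Fit the detachable handle to the grill pan

TASK

Fit the loose handle to the grill pan: bring the curled wire hook at its end up through the ring on the pan's front from below, swing the grip down so that the hook follows its curve round through the ring, and leave the handle level with its foot bar against the pan wall, ready for someone to pick up the pan. Leave the pan where it stands and do not disturb the pepper mill, the mug or the tin.

Things in the scene. Friction and masses are not known exactly. Their poses are not given: they have to be found in the camera images.
- pan: Rectangular grill pan of dark enamelled steel with a wire grid in it, 170 (x) x 240 (y) x 56 mm high, 2.4 kg, standing loose on a 20 mm thick wooden chopping board (200 x 290 mm). Origin: centre of its underside. z up; its own -x is the front, the wall that carries the ring, 85 mm from the origin.
- ring (a point): Centre of the ring welded to the middle of the pan's front wall: a level oval ring of 5 mm steel wire, open upward and downward, bore 15 mm (pan x) by 30 mm (pan y). The centre lies 12.5 mm in front of the wall face and 46 mm above the pan's underside. Axes as the pan's: -x points away from the wall to the front, y along the wall, z up.
- handle: Detachable pan handle, about 195 mm long, 0.14 to 0.28 kg, lying upright on the worktop, hook plane vertical. Origin: middle of the black grip, which is 114 (x) x 24 (y) x 28 mm (z) with flat sides; it starts 14 mm above the worktop. +x points to the hook end, +z is its top. In front of the grip: a steel collar, the hook, and lower down a flat wire frame 49 mm wide (y) that ends in the foot bar.
- hook_centre (a point): Centre of the hook's arc, at (105, 0, 10) mm in the handle's frame; no material here. The hook is a pair of 5 mm steel wires, 19 mm wide over both (y), joined across the tip, bent in the handle's xz plane to an arc of 18 mm centreline radius about this point: from below the centre, round its front, to the tip above it; open towards the grip.
- hook_back (a point): Frontmost point of the hook's wire (centreline), at (123, 0, 10) mm in the handle's frame. When the handle is fitted and let go, the hook hangs over the ring's outer wire with this point about 10 mm under the ring's centre.
- hook_tip (a point): Tip of the hook (wire centreline), at (106.6, 0, 27.9) mm in the handle's frame, 85 degrees round the arc above hook_back. When the handle is fitted and let go it stands about 8 mm above the ring's centre plane, in front of the ring's outer wire.
- foot (a point): Middle of the front face of the foot bar, a 5 mm wire across the handle 44 mm wide, at (135.5, 0, -11.5) mm in the handle's frame. When the handle is fitted the bar bears on the pan's front wall below the ring.
- mill: Wooden pepper mill, 58 mm across, 150 mm high, standing at the back, left of the pan; bystander. Origin: centre of its underside.
- mug: White mug with dots, 78 mm across (114 with its handle), 93 mm high, standing at the back, further left; bystander. Origin: centre of its underside.
- tin: Food tin with ring-pull lid, 58 mm across, 72 mm high, standing right of the pan, by the cooker, on a strip of worktop 3 mm higher; bystander. Origin: centre of its underside.

How it is judged:
At the end, for the whole second after the job is handed in: Hook up through the ring: tip above it, hook_back within 9 mm of the ring's axis, at most 16 mm under or 10 mm over its plane; foot bar within 6 mm of the pan wall; handle level within 15 degrees, at rest; pan flat and within 30 mm of its start (z of hook_tip in the frame of ring above 0.003 m and z of hook_back in the frame of ring between -0.016 and 0.01 m and x of hook_back in the frame of ring between -0.0085 and 0.0085 m and y of hook_back in the frame of ring between -0.009 and 0.009 m and x of foot in the frame of ring above 0.0065 m and angle between handle's own z axis and vertical below 0.26 rad and linear speed of handle below 0.02 m/s and distance of pan from where it was at the start of the episode below 0.03 m and angle between pan's own z axis and vertical below 0.05 rad); the robot touches nothing.
It fails at once if the pepper mill is pushed more than 20 mm or tipped (distance of mill from where it was at the start of the episode above 0.02 m or angle between mill's own z axis and vertical above 0.35 rad).
It fails at once if the mug is pushed more than 20 mm or tipped (distance of mug from where it was at the start of the episode above 0.02 m or angle between mug's own z axis and vertical above 0.35 rad).
It fails at once if the tin is pushed more than 20 mm or tipped (distance of tin from where it was at the start of the episode above 0.02 m or angle between tin's own z axis and vertical above 0.35 rad).
It also fails if it takes over 48 s, if anything falls off the work surface, if the arm or the gripper's body presses on something with over 40 N, if the wrist force passes 120 N, or if a joint passes its speed limit or range.

ROBOT

A 7-joint arm with a two-finger parallel gripper is mounted at the origin on a cart in front of the work surface, level with it; the furniture and walls round the work are solid. World frame = base frame: x ahead of the robot, y to its left, z up, the work surface at z = 0. Lengths are in m, angles in rad, forces in N, time in s.
With the tool pointing down it reaches from about 0.425 to 0.875 m from the base axis. Payload 4.7 kg.
Tool frame: the origin (TCP) lies between the finger pads; the fingertips stand 14 mm ahead of it and the grasp point (between the pads) lies 5 mm behind it; z points along the fingers, y is the line along which they close (so a half turn about z gives the same grasp; the last joint's range is limited). The gripper opens to 87 mm and grips with 3 to 60 N. Pads are 19 mm wide; open, the fingers measure 117 mm over their backs; the gripper's body (75 mm by 190 mm) begins 51 mm behind the grasp point.
Start: joints at [1.186, 0.321, -0.07, 1.45, 0.023, 1.371, -0.057], TCP at [0.252, -0.599, 0.237] pointing down, gripper open.
Joint ranges: [-2.86, 2.86], [-0.3, 2.09], [-1.38, 1.24], [0.06, 2.45], [-1.56, 4.7], [0.09, 2.05], [-2.69, 2.69]. Speed limits (rad/s): [2.57, 2.57, 3.14, 3.14, 3.14, 3.14, 3.14].

INTERFACE

Orientations are given as a rotation vector (axis times angle).
In Python, from bench import ctrl gives the robot as it stands.
- The arm moves only by the tool step_arm, never from a script. Its argument "commands" is a list of rows, each an object with "travel": the shift along the tool's x, y, z in m, a list of three; "turn": the turn, a rotation vector about the tool's x, y, z in degrees, a list of three. A call has 1 to 5 rows; each row is the pose to reach, as a shift and turn from the pose commanded when the call began, along the tool's axes at that moment; what a row does not reach only later rows make up. A row lasts 1/10 s, in which the tool goes at most 50 mm and 8.59 degrees, less where a joint would pass 70% of its speed; a pose out of reach is approached as far as the arm can. A call with a gripper value outside its range is refused whole. "gripper" is the opening, from 0 (shut) to 1 (fully open), set as the call begins (left out, the last holds). The fingers move at their own pace and stop on an object; "force" is the grip in N (left out, the last holds). Time passes only in rows, so rows that repeat a pose let the fingers close. It gives the time, the measured TCP pose, the force, the opening and the grip force at its end, in the units of the state.
- ctrl.get_state(): the state, without advancing time (a new reading comes with each control period).
- ctrl.get_image(name): name is "side" or "top" or "wrist"; returns the picture (400x640x3 uint8, red, green, blue); there is no depth.
- ctrl.camera_model(name): a dict with "fx", "fy", "cx", "cy" (pixels), "R" (3x3) and "t" (3): a world point X has camera coordinates R X + t; the wrist camera has in their place "T_tool_cam" (4x4, takes a point from camera to tool coordinates, whose origin is the TCP and whose axes are the flange's). Camera axes: x right, y down, z forward; pixel columns grow to the right and rows downward; lengths in m; the calibration is good to about 2 mm. A picture is of the moment at which its call begins: read the wrist's pose just before it. camera_model takes no time and is no camera call.
- ctrl.close_job(): hands the job in; it is judged then, once.
The state is a dict: "time": time; "joint_positions": joint angles; "qd": joint speeds; "joint_torque": joint torques, N m; "position": TCP position; "tool_rot": TCP orientation; "ft_force": force on the tool from outside, world axes, zero at the start; "torque": the same for the moment, N m; "grip_width": opening from 0.0 (shut) to 1.0 (fully open); "grip_force": force on a finger pad.
Only numpy, scipy, OpenCV 4.12 (cv2) and the standard library are available. Lean on these libraries where they do the work, as an engineer would, in place of code of your own. Each camera call takes 0.05 s, during which the arm holds its last target. There are 200 camera calls.

## Working session

There is one attempt and no reset: what is moved stays moved. The work goes in short steps, Python scripts to look and compute and a tool call to move; the robot and the scene stay as the last step left them, time stands still between calls to the robot, and variables do not carry over. Pictures are saved under pics/ and viewed, at most 10 in all, crops included, and the job is handed in when it is done.

Besides the shell and the picture viewer there is one more tool, called after "Request:" by a JSON object that holds its "api" and its "payload". step_arm: Moves the arm, as the interface text tells. Its arguments: {"type":"object","properties":{"commands":{"type":"array"},"gripper":{"type":"number"},"force":{"type":"number"}},"required":["commands"]}

```bash
ls; mkdir -p pics
python3 - <<'E'
from bench import ctrl
import cv2,json
import numpy as np
np.set_printoptions(precision=4,suppress=True)
s=ctrl.get_state();print(s['time'],s['position'],s['tool_rot'],s['grip_width'])
for n in ['side','top','wrist']:
    im=ctrl.get_image(n);cv2.imwrite(f'pics/{n}0.png',im[:,:,::-1])
    m=ctrl.camera_model(n);print(n,{k:np.round(v,4).tolist() for k,v in m.items()})
E
```

```text
pics
0.0 [ 0.2522 -0.5985  0.2355] [-3.0775 -0.622   0.0007] 0.9992970242455286
side {'fx': 432.8145, 'fy': 432.8145, 'cx': 322.714, 'cy': 199.1705, 'R': [[-0.8652, -0.5013, 0.0103], [-0.2088, 0.3414, -0.9164], [0.4559, -0.795, -0.4001]], 't': [0.5265, 0.1958, 1.1872]}
top {'fx': 404.1394, 'fy': 404.1394, 'cx': 318.0443, 'cy': 192.9476, 'R': [[0.0245, -0.9994, 0.0247], [-0.9907, -0.0276, -0.1335], [0.1341, -0.0212, -0.9907]], 't': [-0.0256, 0.6174, 0.9885]}
wrist {'fx': 339.1536, 'fy': 339.1536, 'cx': 322.0798, 'cy': 200.2676, 'T_tool_cam': [[0.0003, -0.9605, -0.2784, 0.0779], [1.0, 0.0005, -0.0006, -0.001], [0.0007, -0.2784, 0.9605, -0.1484], [0.0, 0.0, 0.0, 1.0]]}
```

View pics/top0.png

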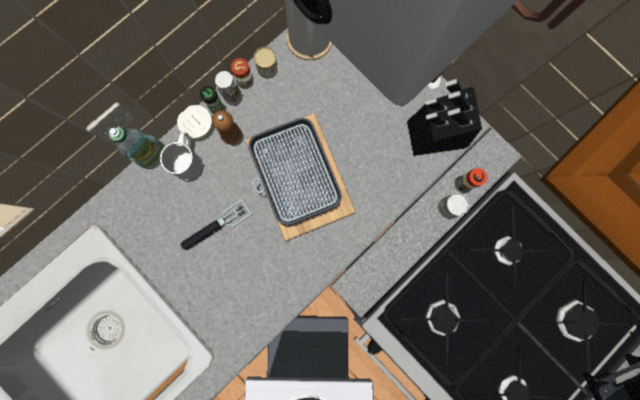

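View pics/side0.png

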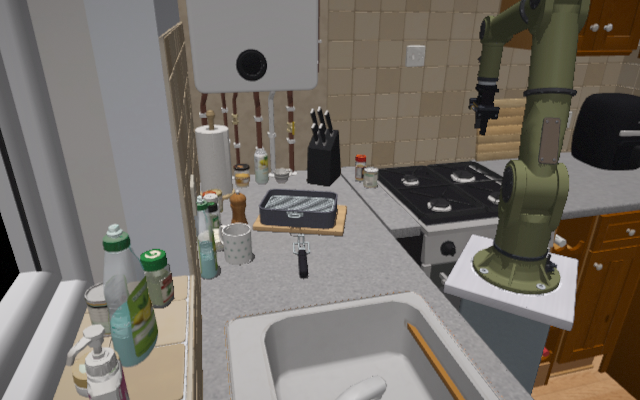

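The top view shows the pan around (295,172) with its ring at about (259,187). The handle runs from the grip end (184,246) to the hook and frame (245,207). The mill is at (225,122), the mug at (178,158) and the tin at (456,206).

Run:
```python
import cv2,numpy as np
a=cv2.imread('pics/top0.png')[105:260,170:370]
a=cv2.resize(a,None,fx=3.7,fy=3.7,interpolation=cv2.INTER_CUBIC)
cv2.imwrite('pics/crop_top.png',a)
b=cv2.imread('pics/side0.png')[180:290,245:355]
b=cv2.resize(b,None,fx=5.4,fy=5.4,interpolation=cv2.INTER_CUBIC)
cv2.imwrite('pics/crop_side.png',b)
```

```text
(no output)
```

View pics/crop_top.png

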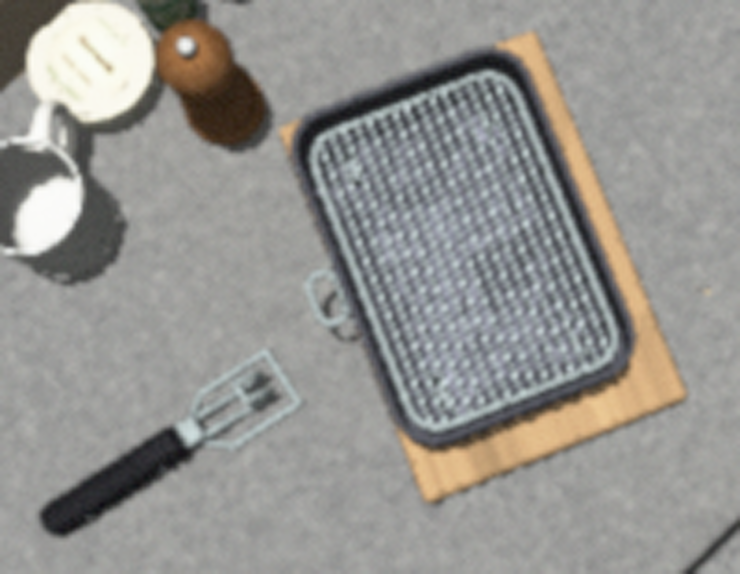

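View pics/crop_side.png

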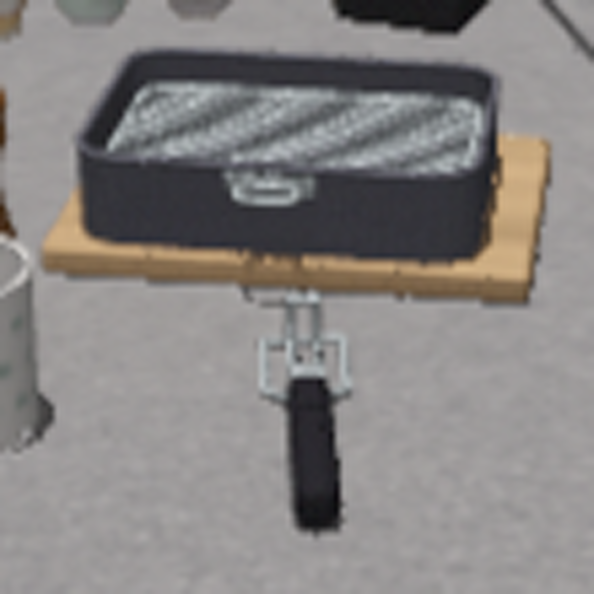

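```bash
cat > h.py <<'E'
from bench import ctrl
import cv2,numpy as np
from scipy.spatial.transform import Rotation as Ro
np.set_printoptions(precision=4,suppress=True)
def cam(n,s=None):
    m=ctrl.camera_model(n)
    if n=='wrist':
        T=np.eye(4);T[:3,:3]=Ro.from_rotvec(s['tool_rot']).as_matrix();T[:3,3]=s['position']
        C=np.linalg.inv(T@np.array(m['T_tool_cam']));m['R']=C[:3,:3];m['t']=C[:3,3]
    K=np.array([[m['fx'],0,m['cx']],[0,m['fy'],m['cy']],[0,0,1]])
    return K,np.array(m['R']),np.array(m['t'])
def ray(c,uv,z):
    K,R,t=c;o=-R.T@t;d=R.T@np.linalg.inv(K)@[uv[0],uv[1],1]
    return o+d*(z-o[2])/d[2]
def proj(c,X):
    K,R,t=c;p=K@(R@np.asarray(X).T+t[:,None]);return (p[:2]/p[2]).T
E
python3 - <<'E'
from h import *
T=cam('top');S=cam('side')
ct=lambda u,v,z:ray(T,(170+u/3.7,105+v/3.7),z)
cs=lambda u,v,z:ray(S,(245+u/5.4,180+v/5.4),z)
for n,p in dict(gripend=(57,520,.028),collar=(190,430,.035),foot=(284,377,.0165),footL=(267,352,.0165),footR=(300,402,.0165),
 ring=(327,299,.066),rimL1=(302,170,.076),rimL2=(391,405,.076),rimR1=(527,85,.076),rimR2=(630,330,.076),brdBL=(430,502,.02),brdBR=(685,395,.02),brdTR=(535,33,.02),rimB=(520,415,.076),rimT=(400,75,.076)).items(): print('T',n,ct(*p))
for n,p in dict(ring=(270,187,.066),gripend=(318,522,.028),rimFL=(80,150,.076),rimFR=(490,170,.076)).items(): print('S',n,cs(*p))
E
```

```text
T gripend [0.4768 0.321  0.028 ]
T collar [0.5399 0.233  0.035 ]
T foot [0.5797 0.1737 0.0165]
T footL [0.597  0.1864 0.0165]
T footR [0.5625 0.1617 0.0165]
T ring [0.6283 0.1398 0.066 ]
T rimL1 [0.714  0.1591 0.076 ]
T rimL2 [0.5574 0.0934 0.076 ]
T rimR1 [0.7778 0.0095 0.076 ]
T rimR2 [ 0.6116 -0.0636  0.076 ]
T brdBL [0.4954 0.0685 0.02  ]
T brdBR [ 0.5743 -0.1073  0.02  ]
T brdTR [0.8336 0.0045 0.02  ]
T rimB [0.553  0.0082 0.076 ]
T rimT [0.782  0.0959 0.076 ]
S ring [0.6328 0.1312 0.066 ]
S gripend [0.4569 0.3577 0.028 ]
S rimFL [0.7434 0.1645 0.076 ]
S rimFR [0.5256 0.0639 0.076 ]
```

Run:
```python
from h import *
T=cam('top')
mug=ray(T,(177,159),.093);print('mug',mug,'mill',ray(T,(230,131),.02))
py=-66.8;px=np.array([np.cos(np.radians(py)),np.sin(np.radians(py))]);pyv=np.array([-px[1],px[0]])
ring=np.array([.628,.140])
d=mug[:2]-ring;print('mug in ring frame',d@px,d@pyv)
foot=np.array([.5797,.1737])
for y in(-54,-55,-56):
    hx=np.array([np.cos(np.radians(y)),np.sin(np.radians(y))]);print(y,foot-.1355*hx)
hx=np.array([np.cos(np.radians(-55)),np.sin(np.radians(-55))])
g=foot-.1355*hx;d=mug[:2]-g;print('mug in handle frame',d@hx,d@[-hx[1],hx[0]])
```

```text
mug [0.6845 0.336  0.093 ] mill [0.7795 0.2269 0.02  ]
mug in ring frame -0.15793278406161795 0.12916155984570218
-54 [0.5001 0.2833]
-55 [0.502  0.2847]
-56 [0.5039 0.286 ]
mug in handle frame 0.06262694287220874 0.1789641874456596
```

Request:
{"api": "step_arm", "payload": {"commands": [{"travel":[0,0,-0.02],"turn":[0,0,0]},{"travel":[0,-0.02,-0.04],"turn":[0,0,0]},{"travel":[0,-0.06,-0.06],"turn":[0,0,0]},{"travel":[0.02,-0.1,-0.06],"turn":[0,0,-5]},{"travel":[0.04,-0.14,-0.06],"turn":[0,0,-10]}], "gripper": 0.8}}

```text
time: 0.65
position: [0.2344, -0.4534, 0.297]
tool_rot: [3.012, 0.891, 0.0]
ft_force: [1.1, 0.0, 0.1]
grip_width: 0.8
grip_force: 0.0
```

Request:
{"api": "step_arm", "payload": {"commands": [{"travel":[0.036,-0.014,0],"turn":[0,0,-8]},{"travel":[0.072,-0.028,0],"turn":[0,0,-16]},{"travel":[0.108,-0.042,0],"turn":[0,0,-24]},{"travel":[0.144,-0.056,0],"turn":[0,0,-32]},{"travel":[0.18,-0.07,0],"turn":[0,0,-40]}]}}

```text
time: 1.15
position: [0.3487, -0.2965, 0.2965]
tool_rot: [2.522, 1.872, -0.0]
ft_force: [0.1, -1.3, 0.5]
grip_width: 0.802
grip_force: 0.0
```

Request:
{"api": "step_arm", "payload": {"commands": [{"travel":[0.038,0.007,0],"turn":[0,0,-8]},{"travel":[0.076,0.014,0],"turn":[0,0,-16]},{"travel":[0.114,0.021,0],"turn":[0,0,-24]},{"travel":[0.152,0.028,0],"turn":[0,0,-32]},{"travel":[0.19,0.035,0],"turn":[0,0,-40]}]}}

```text
time: 1.65
position: [0.4379, -0.1253, 0.2965]
tool_rot: [1.73, 2.622, -0.001]
ft_force: [0.3, -0.4, 0.2]
grip_width: 0.798
grip_force: 0.0
```

Request:
{"api": "step_arm", "payload": {"commands": [{"travel":[0.032,0.022,0],"turn":[0,0,-2.4]},{"travel":[0.064,0.044,0],"turn":[0,0,-4.8]},{"travel":[0.096,0.066,0],"turn":[0,0,-7.2]},{"travel":[0.128,0.088,0],"turn":[0,0,-9.6]},{"travel":[0.16,0.11,0],"turn":[0,0,-12]}]}}

```text
time: 2.15
position: [0.4767, 0.0649, 0.2965]
tool_rot: [1.452, 2.785, -0.001]
ft_force: [1.2, -0.7, -0.7]
grip_width: 0.796
grip_force: 0.0
```

Request:
{"api": "step_arm", "payload": {"commands": [{"travel":[0.028,0.03,0],"turn":[0,0,0]},{"travel":[0.056,0.06,0],"turn":[0,0,0]},{"travel":[0.084,0.09,0],"turn":[0,0,0]},{"travel":[0.112,0.12,0.01],"turn":[0,0,0]},{"travel":[0.14,0.148,0.04],"turn":[0,0,0]}]}}

```text
time: 2.65
position: [0.5202, 0.2652, 0.2585]
tool_rot: [1.454, 2.781, 0.007]
ft_force: [1.2, -0.5, 0.3]
grip_width: 0.802
grip_force: 0.0
```

Request:
{"api": "step_arm", "payload": {"commands": [{"travel":[0,0,0.02],"turn":[0,0,0]},{"travel":[0,0,0.02],"turn":[0,0,0]}]}}

```text
time: 2.85
position: [0.5162, 0.263, 0.233]
tool_rot: [-1.448, -2.783, 0.007]
ft_force: [0.4, -1.1, 0.3]
grip_width: 0.798
grip_force: 0.0
```

Run:
```python
from h import *
s=ctrl.get_state();im=ctrl.get_image('wrist');print(s['time'],s['position'],s['tool_rot'],s['joint_positions'],s['qd'])
np.savez('w1.npz',p=s['position'],r=s['tool_rot'])
cv2.imwrite('pics/w1.png',cv2.resize(im[:,:,::-1],None,fx=1.25,fy=1.25,interpolation=cv2.INTER_CUBIC))
```

```text
2.85 [0.5162 0.263  0.233 ] [-1.4479 -2.7825  0.0071] [ 0.251   0.2911 -0.9152  1.607   0.232   1.3658 -0.0816] [ 0.0366 -0.0479  0.0151 -0.0511 -0.0022  0.0331  0.0099]
```

View pics/w1.png

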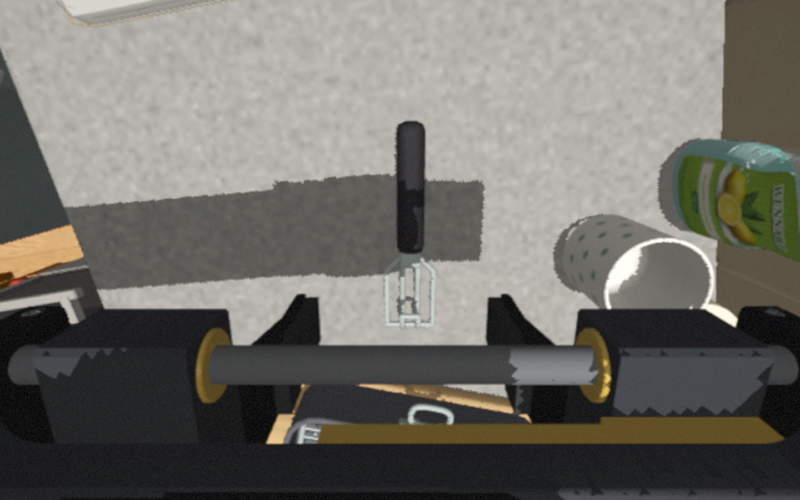

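The wrist view shows the grip from (411,122) to (410,252), the foot bar at (410,324) and the ring at (430,413). The mug is clear of them on the right at (640,265).

Run:
```python
from h import *
d=np.load('w1.npz');s=dict(position=d['p'],tool_rot=d['r'])
c=cam('wrist',s)
f=lambda u,v,z:ray(c,(u/1.25,v/1.25),z)
P={n:f(*p) for n,p in dict(gend=(411,122,.03),gfront=(409.5,251,.042),foot=(410.5,325,.0165),fl=(387,325,.0165),fr=(434,325,.0165),tip=(410,297,.056),ring=(430,413,.066),mug=(659,275,.093)).items()}
for k,v in P.items():print(k,v)
a=P['foot']-P['gend'];print(np.degrees(np.arctan2(a[1],a[0])),np.linalg.norm(a[:2]))
a=P['fl']-P['fr'];print(np.degrees(np.arctan2(a[1],a[0])),np.linalg.norm(a))
R=Ro.from_rotvec(s['tool_rot']).as_matrix();print(R, np.degrees(np.arctan2(R[1,0],R[0,0])))
```

```text
gend [0.4752 0.3342 0.03  ]
gfront [0.5337 0.2493 0.042 ]
foot [0.5809 0.1846 0.0165]
fl [0.5628 0.1718 0.0165]
fr [0.599  0.1974 0.0165]
tip [0.5544 0.2205 0.056 ]
ring [0.6288 0.1453 0.066 ]
mug [0.6815 0.3494 0.093 ]
-54.73586991489581 0.18319989866123643
-144.81036742059544 0.04435317655417228
[[-0.5739  0.8189 -0.0064]
 [ 0.819   0.5739 -0.0018]
 [ 0.0023 -0.0063 -1.    ]] 125.01986057130213
```

Request:
{"api": "step_arm", "payload": {"commands": [{"travel":[0,0.003,0],"turn":[0,8,0]},{"travel":[0,0.003,0],"turn":[0,16,0]},{"travel":[0,0.003,0],"turn":[0,24,0]},{"travel":[0,0.003,0],"turn":[0,32,0]},{"travel":[0,0.003,0],"turn":[0,40,0]}]}}

```text
time: 3.4
position: [0.5232, 0.2622, 0.2388]
tool_rot: [-1.156, -2.206, -0.427]
ft_force: [-0.5, -0.2, -0.2]
grip_width: 0.8
grip_force: 0.0
```

Run:
```python
from h import *
s=ctrl.get_state();print(s['joint_positions'],s['position']);print(Ro.from_rotvec(s['tool_rot']).as_matrix())
```

```text
[ 0.5404  0.5635 -0.9632  1.5102 -0.2275  1.4571  0.2689] [0.5232 0.2622 0.2388]
[[-0.4364  0.8232 -0.3632]
 [ 0.6285  0.5677  0.5317]
 [ 0.6439  0.0038 -0.7651]]
```

Request:
{"api": "step_arm", "payload": {"commands": [{"travel":[0,0,0],"turn":[0,-8,0]},{"travel":[0,0,0],"turn":[0,-16,0]},{"travel":[0,0,0],"turn":[0,-24,0]},{"travel":[0,0,0],"turn":[0,-32,0]},{"travel":[0,0,0],"turn":[0,-40,0]}]}}

```text
time: 3.9
position: [0.5226, 0.2633, 0.2398]
tool_rot: [1.455, 2.774, 0.001]
ft_force: [-0.5, 0.8, -0.3]
grip_width: 0.804
grip_force: 0.0
```

Request:
{"api": "step_arm", "payload": {"commands": [{"travel":[0,0,0.03],"turn":[0,-5,0]},{"travel":[0,0,0.07],"turn":[0,-10,0]},{"travel":[0,0,0.09],"turn":[0,-15,0]},{"travel":[0,0,0.1],"turn":[0,-15,0]},{"travel":[0,0,0.1],"turn":[0,-15,0]}]}}

```text
time: 4.4
position: [0.521, 0.2637, 0.1367]
tool_rot: [1.346, 2.575, -0.178]
ft_force: [0.2, -1.1, 0.5]
grip_width: 0.802
grip_force: 0.0
```

Run:
```python
from h import *
ctrl.get_image('side')
s=ctrl.get_state();im=ctrl.get_image('wrist');print(s['time'],s['joint_positions'],s['position'])
np.savez('w2.npz',p=s['position'],r=s['tool_rot'])
cv2.imwrite('pics/w2.png',cv2.resize(im[:,:,::-1],None,fx=1.25,fy=1.25,interpolation=cv2.INTER_CUBIC))
R=Ro.from_rotvec(s['tool_rot']).as_matrix();print(R)
```

```text
4.45 [ 0.0227  0.3622 -0.8274  1.7439  0.5534  1.2465 -0.3786] [0.5222 0.2634 0.1378]
[[-0.5497  0.8222  0.148 ]
 [ 0.7944  0.5693 -0.2118]
 [-0.2584  0.0012 -0.966 ]]
```

View pics/w2.png

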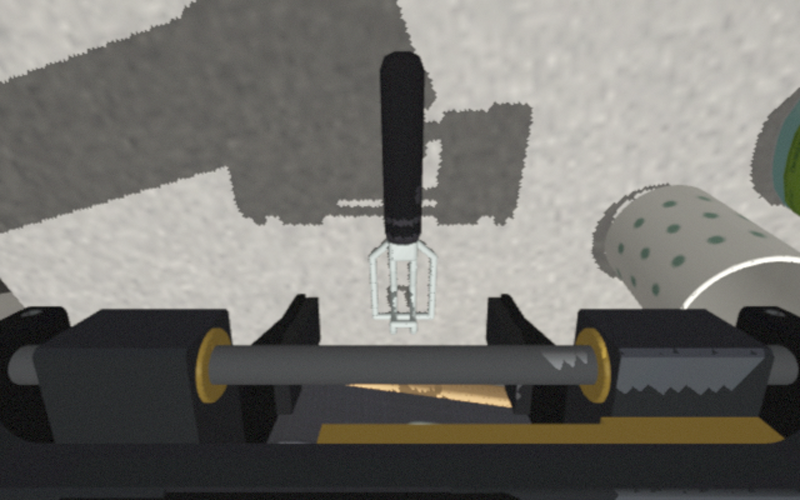

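The tilted close view shows the handle centred between the fingers at column 403: grip end at row 52, grip front at row 240, and the hook and foot bar around rows 320–330.

Run:
```python
from h import *
d=np.load('w2.npz');s=dict(position=d['p'],tool_rot=d['r'])
c=cam('wrist',s)
f=lambda u,v,z:ray(c,(u/1.25,v/1.25),z)
P={n:f(*p) for n,p in dict(gend=(402,53,.03),gfront=(403,228,.042),gfb=(403,240,.028),foot=(403,321,.0165),fl=(372,321,.0165),fr=(433,321,.0165),tip=(403,328,.056)).items()}
R=Ro.from_rotvec(s['tool_rot']).as_matrix();ty=R[:,1]
for k,v in P.items():print(k,v,'lat',(v-d['p'])@ty)
a=P['foot']-P['gend'];print(np.degrees(np.arctan2(a[1],a[0])),np.linalg.norm(a[:2]))
a=P['fl']-P['fr'];print(np.degrees(np.arctan2(a[1],a[0])),np.linalg.norm(a))
hx=np.array([np.cos(np.radians(-55)),np.sin(np.radians(-55))])
for k,x in dict(gend=-57,gfront=57,foot=135.5,tip=106.6).items(): print(k,P[k][:2]-x/1000*hx)
```

```text
gend [0.4735 0.3365 0.03  ] lat 0.0014411941869441713
gfront [0.5264 0.261  0.042 ] lat 0.0019939080755211835
gfb [0.5356 0.2478 0.028 ] lat 0.0020316110010622974
foot [0.5793 0.1849 0.0165] lat 0.0021148285553726125
fl [0.5601 0.1717 0.0165] lat -0.021145255995287562
fr [0.5978 0.1977 0.0165] lat 0.024633432831305053
tip [0.5632 0.2079 0.056 ] lat 0.002022752640064173
-55.08731457298332 0.18487740927606153
-145.38493812230132 0.04577876904817646
gend [0.5062 0.2898]
gfront [0.4937 0.3077]
foot [0.5016 0.2959]
tip [0.502  0.2953]
```

Request:
{"api": "step_arm", "payload": {"commands": [{"travel":[0.02,0.001,0.03],"turn":[0,0,0]},{"travel":[0.04,0.002,0.065],"turn":[0,0,0]},{"travel":[0.04,0.002,0.09],"turn":[0,0,0]},{"travel":[0.04,0.002,0.105],"turn":[0,0,0]},{"travel":[0.04,0.002,0.105],"turn":[0,0,0]}]}}

```text
time: 5.0
position: [0.517, 0.2725, 0.0241]
tool_rot: [1.35, 2.572, -0.18]
ft_force: [0.1, 0.1, 0.6]
grip_width: 0.8
grip_force: 0.0
```

Run:
```python
from h import *
s=ctrl.get_state();im=ctrl.get_image('wrist');print(s['time'],s['position'])
np.savez('w3.npz',p=s['position'],r=s['tool_rot'])
cv2.imwrite('pics/w3.png',cv2.resize(im[:,:,::-1],None,fx=1.25,fy=1.25,interpolation=cv2.INTER_CUBIC))
```

```text
5.0 [0.517  0.2725 0.0241]
```

View pics/w3.png

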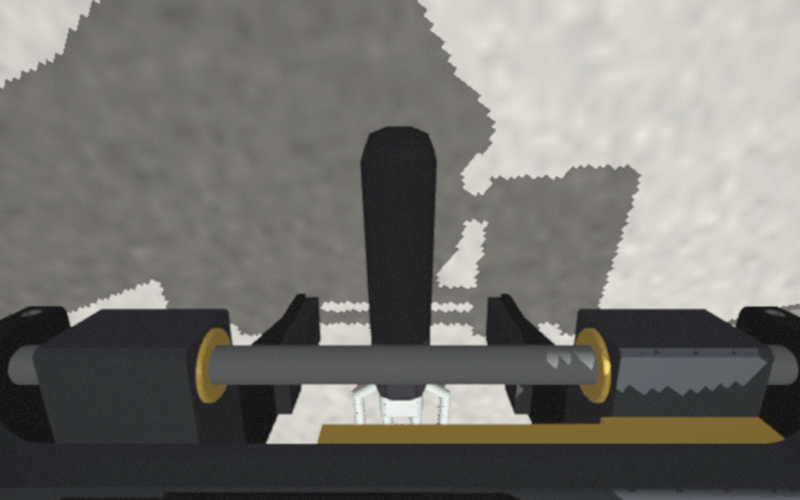

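The grip lies squarely between the open fingers, with its end at (398,127) and the collar at (402,405). I'll close and lift.

Request:
{"api": "step_arm", "payload": {"commands": [{"travel":[0,0,0],"turn":[0,0,0]},{"travel":[0,0,0],"turn":[0,0,0]},{"travel":[0,0,0],"turn":[0,0,0]},{"travel":[0,0,0],"turn":[0,0,0]},{"travel":[0,0,0],"turn":[0,0,0]}], "gripper": 0.15, "force": 50}}

```text
time: 5.55
position: [0.5159, 0.2753, 0.0251]
tool_rot: [1.344, 2.574, -0.176]
ft_force: [0.5, -0.5, 0.2]
grip_width: 0.433
grip_force: 0.0
```

Run:
```python
from h import *
s=ctrl.get_state();print(s['position'],s['grip_width'],s['grip_force'],s['ft_force']);print(Ro.from_rotvec(s['tool_rot']).as_matrix())
```

```text
[0.5159 0.2753 0.0251] 0.43298148402081676 0.0 [ 0.5215 -0.5287  0.2296]
[[-0.552   0.8205  0.1484]
 [ 0.7926  0.5716 -0.2123]
 [-0.259   0.0005 -0.9659]]
```

Request:
{"api": "step_arm", "payload": {"commands": [{"travel":[0,0,0],"turn":[0,0,0]},{"travel":[0,0,0],"turn":[0,0,0]},{"travel":[0,0,0],"turn":[0,0,0]},{"travel":[0,0,0],"turn":[0,0,0]},{"travel":[0,0,0],"turn":[0,0,0]}]}}

```text
time: 6.05
position: [0.5156, 0.275, 0.0247]
tool_rot: [1.344, 2.574, -0.178]
ft_force: [-2.0, -1.0, 1.7]
grip_width: 0.272
grip_force: 50.0
```

Run:
```python
from h import *
for i in range(3):
    s=ctrl.get_state();print(s['position'],s['tool_rot'],s['grip_width'],s['grip_force'],s['ft_force']);ctrl.get_image('wrist')
```

```text
[0.5156 0.275  0.0247] [ 1.3445  2.5744 -0.1778] 0.2724805668060374 49.99927282333374 [-2.0476 -0.9893  1.7449]
[0.5157 0.275  0.0247] [ 1.3444  2.5744 -0.1778] 0.27116051305590116 49.99955177307129 [-1.3939 -1.0853  1.4737]
[0.5157 0.275  0.0247] [ 1.3444  2.5745 -0.1778] 0.2679533430776427 49.999308586120605 [-1.2042 -0.8101  2.0904]
```

```bash
cat >> h.py <<'E'
PY=np.radians(-66.8)
RING=np.array([.6285,.143,.066])
def pose(p,r):
    T=np.eye(4);T[:3,:3]=Ro.from_rotvec(r).as_matrix();T[:3,3]=p;return T
# handle in tool, from grasp
HW=np.eye(4);HW[:3,:3]=Ro.from_euler('z',-55,degrees=True).as_matrix();HW[:3,3]=[.502,.2955,.028]
HT=np.linalg.inv(pose([.5157,.275,.0247],[1.3444,2.5744,-.1778]))@HW
PANR=Ro.from_euler('z',PY).as_matrix()
def target(th,x,y,z,ring=None):  # hook centre (mm) in ring frame, theta deg -> tool pose
    ring=RING if ring is None else ring
    H=np.eye(4);H[:3,:3]=PANR@Ro.from_euler('y',th,degrees=True).as_matrix()
    H[:3,3]=ring+PANR@(np.array([x,y,z])/1000)-H[:3,:3]@[.105,0,.010]
    return H@np.linalg.inv(HT)
def rel(A,B):
    D=np.linalg.inv(A)@B;return np.round(D[:3,3],4).tolist(),np.round(np.degrees(Ro.from_matrix(D[:3,:3]).as_rotvec()),2).tolist()
def now():
    s=ctrl.get_state();return pose(s['position'],s['tool_rot']),s
E
python3 - <<'E'
from h import *
A,s=now();print(HT)
W=[A]+[target(*a) for a in [(10,-110,0,60),(40,-80,0,50),(70,-60,0,20),(70,-58,0,-14)]]
for a,b in zip(W,W[1:]):print(rel(a,b),b[:3,3])
E
```

```text
[[-0.9659  0.0024 -0.259   0.023 ]
 [ 0.0027  1.     -0.0005  0.0005]
 [ 0.259  -0.0012 -0.9659 -0.0096]
 [ 0.      0.      0.      1.    ]]
([-0.0121, 0.0553, -0.1025], [2.08, 9.97, 11.62]) [0.5526 0.3187 0.1269]
([-0.0439, 0.0001, -0.0269], [0.07, 30.0, -0.04]) [0.5689 0.2808 0.1575]
([-0.0456, 0.0001, -0.0207], [0.07, 30.0, -0.04]) [0.5886 0.2347 0.157 ]
([-0.029, 0.0001, 0.0179], [-0.0, -0.0, 0.0]) [0.5894 0.2328 0.123 ]
```

Request:
{"api": "step_arm", "payload": {"commands": [{"travel":[-0.005,0,-0.02],"turn":[0,0,0]},{"travel":[-0.01,0.005,-0.045],"turn":[0,2,2]},{"travel":[-0.012,0.02,-0.07],"turn":[0.7,4.5,5]},{"travel":[-0.012,0.038,-0.09],"turn":[1.4,7,8.5]},{"travel":[-0.012,0.055,-0.102],"turn":[2,10,11.6]}]}}

```text
time: 6.7
position: [0.5536, 0.3207, 0.13]
tool_rot: [1.693, 2.559, -0.065]
ft_force: [0.7, -0.0, -3.3]
grip_width: 0.269
grip_force: 50.0
```

Request:
{"api": "step_arm", "payload": {"commands": [{"travel":[-0.009,0,-0.005],"turn":[0,6,0]},{"travel":[-0.018,0,-0.011],"turn":[0,12,0]},{"travel":[-0.026,0,-0.016],"turn":[0,18,0]},{"travel":[-0.035,0,-0.022],"turn":[0,24,0]},{"travel":[-0.044,0,-0.027],"turn":[0,30,0]}]}}

```text
time: 7.2
position: [0.5699, 0.2797, 0.1593]
tool_rot: [-1.518, -2.301, -0.344]
ft_force: [-0.3, -0.4, -2.6]
grip_width: 0.271
grip_force: 50.0
```

Request:
{"api": "step_arm", "payload": {"commands": [{"travel":[-0.009,0,-0.004],"turn":[0,6,0]},{"travel":[-0.018,0,-0.008],"turn":[0,12,0]},{"travel":[-0.027,0,-0.012],"turn":[0,18,0]},{"travel":[-0.036,0,-0.017],"turn":[0,24,0]},{"travel":[-0.046,0,-0.021],"turn":[0,30,0]}]}}

```text
time: 7.7
position: [0.5903, 0.232, 0.1577]
tool_rot: [-1.245, -1.885, -0.655]
ft_force: [0.9, -0.0, -2.1]
grip_width: 0.27
grip_force: 50.0
```

Run:
```python
from h import *
ctrl.get_image('top')
A,s=now();print(s['time'],s['position'],s['joint_positions'],s['ft_force'],s['grip_force'])
print(rel(A,target(70,-60,0,20)),rel(A,target(70,-58,0,-14)))
```

```text
7.75 [0.5923 0.2264 0.1519] [ 0.697   0.9048 -1.0387  1.4868 -0.2031  1.3223  0.2582] [ 3.6789 -4.9187 -8.8873] 49.99652802944183
([0.0093, -0.0003, 0.0046], [0.54, -0.35, -0.36]) ([-0.0198, -0.0002, 0.0223], [0.54, -0.35, -0.36])
```

Run:
```python
from h import *
for i in range(2):
    a=ctrl.get_image('top');b=ctrl.get_image('side')
    A,s=now();print(s['time'],s['position'],s['qd'],s['ft_force'],rel(A,target(70,-60,0,20)))
a=cv2.resize(a[:,:,::-1][140:220,200:310],None,fx=5,fy=5,interpolation=cv2.INTER_CUBIC)
b=cv2.resize(b[:,:,::-1][180:290,245:355],None,fx=5,fy=5,interpolation=cv2.INTER_CUBIC)
o=np.zeros((550,1100,3),np.uint8);o[:400,:550]=a;o[:,550:]=b
cv2.imwrite('pics/p1.png',cv2.resize(o[:],None,fx=.727,fy=.727,interpolation=cv2.INTER_AREA))
```

```text
7.85 [0.5905 0.2303 0.1543] [-0.0472 -0.0638 -0.063   0.0211 -0.0335 -0.001  -0.0127] [-0.1552  0.6374 -2.4401] ([0.0049, -0.0, 0.0024], [0.37, 0.03, -0.16])
7.95 [0.5885 0.2348 0.1579] [-0.0232 -0.0268 -0.026   0.0108 -0.0073  0.0008 -0.0005] [-0.7157 -0.2052 -0.8939] ([-0.0009, 0.0, 0.0004], [0.18, 0.04, 0.23])
```

View pics/p1.png

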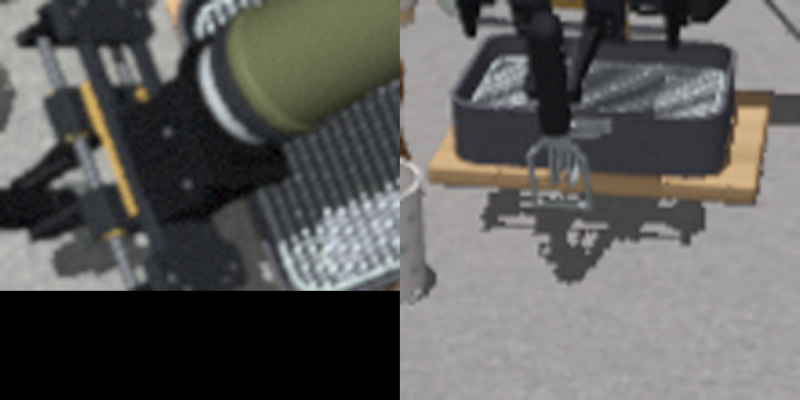

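The arm had only been settling. The side crop shows the hook and frame hanging in front of the ring, foot bar at about (560,206) and ring at (592,128). The top view is blocked by the gripper.

Run:
```python
from h import *
S=cam('side');A,s=now();H=A@HT
hp=lambda H,p:(H@np.r_[np.array(p)/1000,1])[:3]
pr=lambda X:proj(S,[X])[0]
q=lambda uv:(400+(uv[0]-245)*3.635,(uv[1]-180)*3.635)
q2=lambda uv:((uv[0]-245)*5.4,(uv[1]-180)*5.4)
print('view p1 coords')
for n,p in dict(foot=(133,0,-11.5),fl=(133,22,-11.5),fr=(133,-22,-11.5),gfront=(57,0,0),gend=(-57,0,0),tip=(106.6,0,27.9)).items():print(n,np.round(q(pr(hp(H,p))),1))
print('ring',np.round(q(pr(RING)),1))
print('crop_side coords')
print('ring',np.round(q2(pr(RING)),1))
for x,y,z in [(12.5,120,10),(12.5,-120,10),(12.5,0,10),(12.5,0,-46),(-12.5,0,0),(-2.5,-145,-46),(-2.5,145,-46)]:print((x,y,z),np.round(q2(pr(RING+PANR@(np.array([x,y,z])/1000))),1))
for n,p in dict(foot=(133,0,-11.5),fl=(133,22,-11.5),fr=(133,-22,-11.5),gfront=(57,0,14),gend=(-57,0,14),gendb=(-57,0,-14),tip=(106.6,0,27.9)).items():print(n,np.round(q2(pr(hp(HW,p))),1))
```

```text
view p1 coords
foot [562.3 184. ]
fl [535.6 182.1]
fr [589.1 185.9]
gfront [557.1 107.6]
gend [544.4  -2.7]
tip [568.1 126.6]
ring [578.4 132.2]
crop_side coords
ring [265.  196.3]
(12.5, 120, 10) [ 64.4 158.7]
(12.5, -120, 10) [476.8 184. ]
(12.5, 0, 10) [268.6 171.2]
(12.5, 0, -46) [270.1 258.1]
(-12.5, 0, 0) [261.  205.9]
(-2.5, -145, -46) [515.8 286.4]
(-2.5, 145, -46) [ 20.8 253.8]
foot [298.5 326.6]
fl [258.8 327.9]
fr [338.2 325.3]
gfront [303.6 354.6]
gend [313.2 473.8]
gendb [313.7 523.4]
tip [299.6 286.1]
```

Run:
```python
from h import *
im=ctrl.get_image('wrist')[:,:,::-1].copy();cv2.imwrite('pics/w4.png',im)
w3=cv2.resize(cv2.imread('pics/w3.png'),(640,400),interpolation=cv2.INTER_AREA)
for n,i in(('w3',w3),('w4',im)):
    print(n,i[60:260:5,320].mean(1).astype(int).tolist(), i[200,250:400:5].mean(1).astype(int).tolist())
d=np.load('w3.npz');c=cam('wrist',dict(position=d['p'],tool_rot=d['r']))
for u,v,z in[(398,127,.028),(398,127,.035),(402,390,.042),(402,390,.028)]:
    X=ray(c,(u/1.25,v/1.25),z);print(X)
A,s=now();print(s['position'])
c=cam('wrist',s);H=A@HT
for x,z in[(-57,0),(-57,14),(-50,14),(57,14),(57,-14),(70,0)]:print(x,z,proj(c,[(H@[x/1000,0,z/1000,1])[:3]])[0]*1.25)
```

```text
w3 [112, 110, 108, 107, 106, 109, 113, 116, 98, 34, 36, 38, 39, 40, 41, 38, 37, 37, 40, 36, 38, 38, 36, 38, 37, 37, 36, 38, 36, 37, 39, 36, 35, 38, 38, 37, 36, 37, 39, 39] [112, 110, 109, 111, 122, 120, 118, 118, 118, 32, 35, 37, 38, 39, 36, 37, 37, 38, 35, 40, 116, 116, 114, 140, 210, 213, 207, 174, 117, 117]
w4 [211, 210, 212, 210, 211, 211, 211, 212, 210, 212, 49, 48, 51, 53, 53, 48, 42, 38, 32, 39, 37, 34, 36, 33, 36, 36, 35, 35, 33, 35, 34, 33, 37, 35, 32, 36, 32, 32, 38, 36] [176, 175, 179, 177, 179, 179, 183, 181, 180, 117, 26, 33, 32, 38, 33, 33, 38, 30, 33, 32, 160, 178, 177, 177, 175, 172, 173, 168, 175, 173]
[0.471  0.3394 0.028 ]
[0.47  0.341 0.035]
[0.5233 0.2657 0.042 ]
[0.5325 0.2522 0.028 ]
[0.588  0.2357 0.1585]
-57 0 [398.802  124.8088]
-57 14 [398.3427 139.5954]
-50 14 [398.5316 166.3877]
57 14 [400.3874 429.5628]
57 -14 [400.702  374.3577]
70 0 [400.6838 420.2589]
```

Request:
{"api": "step_arm", "payload": {"commands": [{"travel":[-0.008,0,0.006],"turn":[0,0,0]},{"travel":[-0.016,0,0.011],"turn":[0,0,0]},{"travel":[-0.016,0,0.011],"turn":[0,0,0]},{"travel":[-0.016,0,0.011],"turn":[0,0,0]},{"travel":[-0.016,0,0.011],"turn":[0,0,0]}]}}

```text
time: 8.5
position: [0.5887, 0.234, 0.1375]
tool_rot: [-1.245, -1.885, -0.65]
ft_force: [-0.0, 0.1, -2.8]
grip_width: 0.269
grip_force: 50.0
```

Run:
```python
from h import *
A,s=now();b=ctrl.get_image('side')[:,:,::-1].copy();B,s2=now();print(s['position'],s2['position'],s['ft_force'],s['time'])
cv2.imwrite('pics/s5.png',b)
H=B@HT;S=cam('side')
for n,p in dict(foot=(133,0,-11.5),fl=(133,22,-11.5),fr=(133,-22,-11.5),gfront=(57,0,0),gend=(-57,0,0),tip=(106.6,0,27.9)).items():print(n,proj(S,[(H@np.r_[np.array(p)/1000,1])[:3]])[0])
print('ring',proj(S,[RING])[0])
o=cv2.resize(b[170:250,265:325],None,fx=7,fy=7,interpolation=cv2.INTER_CUBIC)
r=cv2.resize(cv2.imread('pics/side0.png')[195:235,270:325],None,fx=7,fy=7,interpolation=cv2.INTER_CUBIC)
W=np.zeros((560,800,3),np.uint8);W[:560,:420]=o;W[:280,415:800]=r
cv2.imwrite('pics/s5c.png',W)
```

```text
[0.5887 0.234  0.1375] [0.5888 0.234  0.1375] [-0.0483  0.0996 -2.8405] 8.5
foot [289.9179 236.6215]
fl [282.6257 236.0992]
fr [297.2366 237.1457]
gfront [288.484 215.928]
gend [284.9767 186.202 ]
tip [291.4937 220.8823]
ring [294.0701 216.3592]
```

View pics/s5c.png

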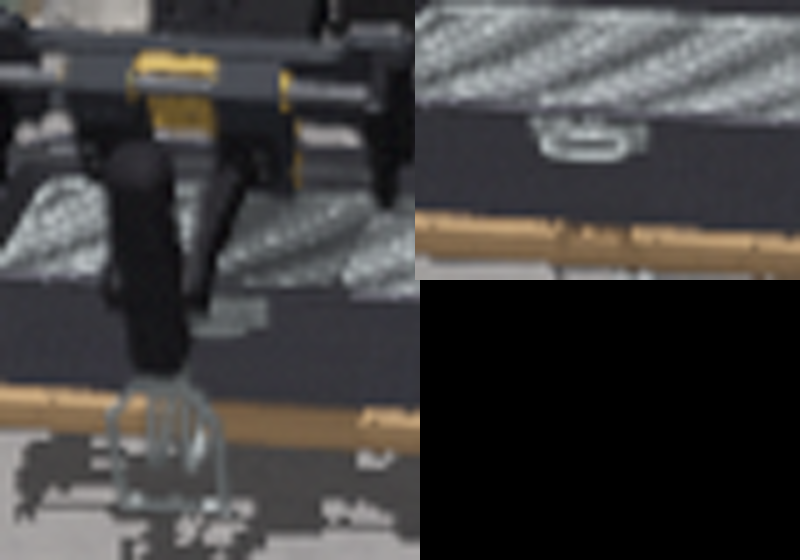

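The enlarged side view shows the foot bar at (173,505) → pixel (289.7,242.1), grip end at (137,150) and fingertips at about (195,308) and (115,303). The unobstructed ring in the right panel is at pixel (294.3,215.4). The handle appears about 5 px lower than predicted.

Run:
```python
from h import *
S=cam('side');B,s=now()
for p in [(0,0,0),(0,15,14),(0,-15,14),(9,15,14),(-9,15,14),(9,-15,14),(-9,-15,14),(0,0,-56)]:print(p,((proj(S,[(B@np.r_[np.array(p)/1000,1])[:3]])[0]-[265,170])*7).round())
# initial robot check: TCP in first side picture
T0=pose([.2522,-.5985,.2355],[-3.0775,-.622,.0007])
for p in [(0,43,14),(0,-43,14)]:print(proj(S,[(T0@np.r_[np.array(p)/1000,1])[:3]])[0])
import cv2
im=cv2.imread('pics/side0.png').mean(2).astype(int)
print(im[115:145:2,470:500:2])
```

```text
(0, 0, 0) [158. 271.]
(0, 15, 14) [115. 299.]
(0, -15, 14) [189. 304.]
(9, 15, 14) [112. 288.]
(-9, 15, 14) [119. 310.]
(9, -15, 14) [187. 292.]
(-9, -15, 14) [192. 315.]
(0, 0, -56) [178. 154.]
[476.9758 128.7899]
[481.4537 134.3363]
[[100 100  98  26  39  34  17  18  15  19  17  19  20  57  83]
 [ 97  99  99  26  22  20  19  18  18  20  21  18  18  16 110]
 [ 98  99  99  29  33  31  18  18  20  65 113  74  73  72 116]
 [ 99  98  99  29  32  24  16  15  14 100 110 110 108 107 107]
 [ 99  99  87  31  33  23  16  18  17 101  98 102  97  98 101]
 [ 99  99  51  31  32  19  18  16  16  96 100 100 102 102 108]
 [ 99  99  53  33  32  20  19  19  75 126 130 131 133 131 129]
 [ 99  99  99  89 106  68  19  18 113 123 125 124 124 123 125]
 [ 99  99  99  93 101  17  18  18 106 113 116 112 113 114 112]
 [ 99  99  99  85  98  17  20  17 111 110 110 107 106 106 105]
 [101  98 104  89  95 110  82  67 109 117 110 117 117 120 112]
 [103 102 103  89 102 109 110 107 106 106 105 105 109 111 108]
 [102 103 104  84  96 101 100 100 100  99  98  96 100 102 102]
 [103 104 104  79  94  94  95  95  93  93  92  92  93  92  92]
 [104 104 104  78  83  91 100  98 103 106 111 108 114 127 122]]
```

Run:
```python
from h import *
a=cv2.resize(cv2.imread('pics/w3.png'),(640,400),interpolation=cv2.INTER_AREA)
b=cv2.imread('pics/w4.png');c=ctrl.get_image('wrist')[:,:,::-1]
def edges(l):
    l=l.astype(float);t=70;d=l<t;m=320
    i=m
    while d[i]:i-=1
    j=m
    while d[j]:j+=1
    L=i+(l[i]-t)/(l[i]-l[i+1]);R=j-1+(t-l[j-1])/(l[j]-l[j-1]);return round(L,1),round(R,1),round(R-L,1)
for n,i in(('w3',a),('w4',b),('w5',c)):
    g=i.mean(2);print(n,'end',[int(np.argmax(g[40:,k]<70))+40 for k in(310,316,320,324,330)])
    for r in(120,140,160,180,200,220):print(r,edges(g[r]))
A,s=now();cm=cam('wrist',s);H=A@HT
for dx,dz in[(0,0),(0,-10),(0,-20),(10,0)]:
    for x in(-57,-30,0):print(dx,dz,x,[np.round(proj(cm,[(H@[(x+dx)/1000,y,(14+dz)/1000,1])[:3]])[0],1) for y in(-.012,.012)])
```

```text
w3 end [101, 101, 101, 101, 102]
120 (np.float64(290.4), np.float64(347.0), np.float64(56.6))
140 (np.float64(288.5), np.float64(348.5), np.float64(60.0))
160 (np.float64(289.7), np.float64(347.6), np.float64(57.9))
180 (np.float64(291.0), np.float64(346.9), np.float64(56.0))
200 (np.float64(292.3), np.float64(346.2), np.float64(54.0))
220 (np.float64(293.4), np.float64(345.7), np.float64(52.3))
w4 end [111, 110, 110, 110, 110]
120 (np.float64(297.5), np.float64(346.5), np.float64(49.0))
140 (np.float64(292.8), np.float64(351.4), np.float64(58.6))
160 (np.float64(293.7), np.float64(350.3), np.float64(56.6))
180 (np.float64(294.7), np.float64(349.3), np.float64(54.6))
200 (np.float64(295.7), np.float64(348.4), np.float64(52.7))
220 (np.float64(296.5), np.float64(347.3), np.float64(50.8))
w5 end [111, 110, 110, 110, 110]
120 (np.float64(297.1), np.float64(346.7), np.float64(49.6))
140 (np.float64(292.7), np.float64(351.3), np.float64(58.7))
160 (np.float64(293.7), np.float64(350.3), np.float64(56.7))
180 (np.float64(294.7), np.float64(349.3), np.float64(54.7))
200 (np.float64(295.7), np.float64(348.4), np.float64(52.7))
220 (np.float64(296.5), np.float64(347.3), np.float64(50.8))
0 0 -57 [array([280.3, 111.7]), array([357. , 111.6])]
0 0 -30 [array([285.3, 187.3]), array([353.1, 187.2])]
0 0 0 [array([289.7, 252.9]), array([349.7, 252.9])]
0 -10 -57 [array([283.5, 103. ]), array([354.5, 102.9])]
0 -10 -30 [array([287.8, 174.5]), array([351.1, 174.4])]
0 -10 0 [array([291.6, 237.6]), array([348.1, 237.6])]
0 -20 -57 [array([286.2,  95.5]), array([352.2,  95.4])]
0 -20 -30 [array([289.9, 163.3]), array([349.3, 163.2])]
0 -20 0 [array([293.3, 224.1]), array([346.6, 224. ])]
10 0 -57 [array([282.3, 141.9]), array([355.5, 141.8])]
10 0 -30 [array([286.9, 211. ]), array([351.9, 210.9])]
10 0 0 [array([290.9, 271.6]), array([348.7, 271.6])]
```

Request:
{"api": "step_arm", "payload": {"commands": [{"travel":[-0.004,0,0.003],"turn":[0,0,0]},{"travel":[-0.0082,0,0.0057],"turn":[0,0,0]},{"travel":[-0.0082,0,0.0057],"turn":[0,0,0]},{"travel":[-0.0082,0,0.0057],"turn":[0,0,0]}]}}

```text
time: 9.0
position: [0.5886, 0.2338, 0.1269]
tool_rot: [-1.245, -1.884, -0.649]
ft_force: [-0.3, -0.3, -2.3]
grip_width: 0.27
grip_force: 50.0
```

Request:
{"api": "step_arm", "payload": {"commands": [{"travel":[-0.002,0,0.0014],"turn":[0,0,0]},{"travel":[-0.0033,0,0.0023],"turn":[0,0,0]},{"travel":[-0.0033,0,0.0023],"turn":[0,0,0]},{"travel":[-0.0033,0,0.0023],"turn":[0,0,0]}]}}

```text
time: 9.4
position: [0.5887, 0.2338, 0.1232]
tool_rot: [-1.245, -1.885, -0.649]
ft_force: [0.2, -0.2, -1.8]
grip_width: 0.268
grip_force: 50.0
```

Request:
{"api": "step_arm", "payload": {"commands": [{"travel":[-0.002,0,0.0014],"turn":[0,0,0]},{"travel":[-0.0033,0,0.0023],"turn":[0,0,0]},{"travel":[-0.0033,0,0.0023],"turn":[0,0,0]},{"travel":[-0.0033,0,0.0023],"turn":[0,0,0]}]}}

```text
time: 9.8
position: [0.5888, 0.2344, 0.1205]
tool_rot: [-1.244, -1.884, -0.651]
ft_force: [-0.9, -0.3, 5.5]
grip_width: 0.27
grip_force: 50.0
```

```bash
sed -i 's/^PANR=/HT=HT@np.array([[1,0,0,.011],[0,1,0,0],[0,0,1,-.0085],[0,0,0,1.]])\nRING=np.array([.630,.1385,.066])\nPANR=/' h.py
python3 - <<'E'
from h import *
A,s=now();H=A@HT;hc=(H@[.105,0,.01,1])[:3];print('hook centre in ring',PANR.T@(hc-RING)*1e3,s['ft_force'])
for w in [(70,-62,-1,-13),(70,-35,-1,-13),(70,-18,-1,-13),(70,-7,-1,-13)]:print(w,rel(A,target(*w)))
E
```

```text
hook centre in ring [-68.7893   0.75   -29.8251] [-0.8912 -0.3488  5.4823]
(70, -62, -1, -13) ([0.01, -0.0014, -0.015], [0.19, -0.13, 0.16])
(70, -35, -1, -13) ([-0.0055, -0.0014, -0.0371], [0.19, -0.13, 0.16])
(70, -18, -1, -13) ([-0.0152, -0.0013, -0.0511], [0.19, -0.13, 0.16])
(70, -7, -1, -13) ([-0.0215, -0.0013, -0.0601], [0.19, -0.13, 0.16])
```

Request:
{"api": "step_arm", "payload": {"commands": [{"travel":[0.006,-0.0014,-0.008],"turn":[0,0,0]},{"travel":[0.011,-0.0014,-0.016],"turn":[0,0,0]},{"travel":[0.003,-0.0014,-0.027],"turn":[0,0,0]},{"travel":[-0.0045,-0.0014,-0.038],"turn":[0,0,0]},{"travel":[-0.0045,-0.0014,-0.038],"turn":[0,0,0]}]}}

```text
time: 10.3
position: [0.6031, 0.1983, 0.1358]
tool_rot: [-1.252, -1.884, -0.65]
ft_force: [0.4, -0.2, -2.4]
grip_width: 0.271
grip_force: 50.0
```

Request:
{"api": "step_arm", "payload": {"commands": [{"travel":[-0.003,0,-0.004],"turn":[0,0,0]},{"travel":[-0.0057,0,-0.0082],"turn":[0,0,0]},{"travel":[-0.0057,0,-0.0082],"turn":[0,0,0]},{"travel":[-0.0057,0,-0.0082],"turn":[0,0,0]}]}}

```text
time: 10.7
position: [0.6044, 0.1933, 0.1373]
tool_rot: [-1.244, -1.885, -0.649]
ft_force: [0.2, -0.2, -2.9]
grip_width: 0.269
grip_force: 50.0
```

Run:
```python
from h import *
A,s=now();H=A@HT;hc=(H@[.105,0,.01,1])[:3];print('hook centre in ring',PANR.T@(hc-RING)*1e3,s['ft_force'],s['time'],s['position'])
```

```text
hook centre in ring [-24.7707  -1.191  -12.9727] [ 0.2386 -0.1665 -2.9474] 10.7 [0.6044 0.1933 0.1373]
```

Request:
{"api": "step_arm", "payload": {"commands": [{"travel":[-0.0012,0,-0.0016],"turn":[0,0,0]},{"travel":[-0.0023,0,-0.0033],"turn":[0,0,0]},{"travel":[-0.0023,0,-0.0033],"turn":[0,0,0]},{"travel":[-0.0023,0,-0.0033],"turn":[0,0,0]}]}}

```text
time: 11.1
position: [0.6061, 0.1893, 0.1373]
tool_rot: [-1.245, -1.885, -0.649]
ft_force: [0.1, 0.2, -2.4]
grip_width: 0.271
grip_force: 50.0
```

Request:
{"api": "step_arm", "payload": {"commands": [{"travel":[-0.0012,0,-0.0016],"turn":[0,0,0]},{"travel":[-0.0023,0,-0.0033],"turn":[0,0,0]},{"travel":[-0.0023,0,-0.0033],"turn":[0,0,0]},{"travel":[-0.0023,0,-0.0033],"turn":[0,0,0]}]}}

```text
time: 11.5
position: [0.6078, 0.1855, 0.1373]
tool_rot: [-1.245, -1.885, -0.649]
ft_force: [-0.1, 0.1, -2.8]
grip_width: 0.274
grip_force: 50.0
```

Request:
{"api": "step_arm", "payload": {"commands": [{"travel":[-0.0008,0,-0.0012],"turn":[0,0,0]},{"travel":[-0.0017,0,-0.0025],"turn":[0,0,0]},{"travel":[-0.0017,0,-0.0025],"turn":[0,0,0]},{"travel":[-0.0017,0,-0.0025],"turn":[0,0,0]}]}}

```text
time: 11.9
position: [0.6089, 0.1828, 0.1373]
tool_rot: [-1.245, -1.885, -0.649]
ft_force: [-0.4, 0.2, -2.1]
grip_width: 0.266
grip_force: 50.0
```

Request:
{"api": "step_arm", "payload": {"commands": [{"travel":[-0.0008,0,-0.0012],"turn":[0,0,0]},{"travel":[-0.0017,0,-0.0025],"turn":[0,0,0]},{"travel":[-0.0017,0,-0.0025],"turn":[0,0,0]},{"travel":[-0.0017,0,-0.0025],"turn":[0,0,0]}]}}

```text
time: 12.3
position: [0.6101, 0.18, 0.1374]
tool_rot: [-1.245, -1.885, -0.649]
ft_force: [-0.0, -0.3, -3.1]
grip_width: 0.27
grip_force: 50.0
```

Request:
{"api": "step_arm", "payload": {"commands": [{"travel":[-0.0008,0,-0.0012],"turn":[0,0,0]},{"travel":[-0.0017,0,-0.0025],"turn":[0,0,0]},{"travel":[-0.0017,0,-0.0025],"turn":[0,0,0]},{"travel":[-0.0017,0,-0.0025],"turn":[0,0,0]}]}}

```text
time: 12.7
position: [0.6113, 0.1772, 0.1374]
tool_rot: [-1.245, -1.885, -0.649]
ft_force: [-0.0, -0.2, -1.8]
grip_width: 0.269
grip_force: 50.0
```

Request:
{"api": "step_arm", "payload": {"commands": [{"travel":[-0.0008,0,-0.0012],"turn":[0,0,0]},{"travel":[-0.0017,0,-0.0025],"turn":[0,0,0]},{"travel":[-0.0017,0,-0.0025],"turn":[0,0,0]},{"travel":[-0.0017,0,-0.0025],"turn":[0,0,0]}]}}

```text
time: 13.1
position: [0.6125, 0.1745, 0.1374]
tool_rot: [-1.245, -1.885, -0.649]
ft_force: [-0.7, 0.7, -2.8]
grip_width: 0.276
grip_force: 50.0
```

Request:
{"api": "step_arm", "payload": {"commands": [{"travel":[-0.0006,0,-0.0008],"turn":[0,0,0]},{"travel":[-0.0012,0,-0.0016],"turn":[0,0,0]},{"travel":[-0.0012,0,-0.0016],"turn":[0,0,0]},{"travel":[-0.0012,0,-0.0016],"turn":[0,0,0]}]}}

```text
time: 13.5
position: [0.6128, 0.1734, 0.1376]
tool_rot: [-1.243, -1.885, -0.649]
ft_force: [-1.6, 2.2, -2.8]
grip_width: 0.268
grip_force: 50.0
```

Run:
```python
from h import *
A,s=now();H=A@HT;hc=(H@[.105,0,.01,1])[:3];d=PANR.T@(hc-RING);print(d*1e3,s['ft_force'])
ring=RING+PANR@[d[0]+.0075,0,0];ring=np.round(ring,4);print(ring)
open('h.py','a').write(f'\nRING=np.array({ring.tolist()})\n')
for w in [(70,-18,-1,-13),(70,-18,-1,0)]:print(w,rel(A,target(*w,ring=ring)))
```

```text
[ -3.2202  -1.2909 -12.6373] [-1.6172  2.2064 -2.7902]
[0.6317 0.1346 0.066 ]
(70, -18, -1, -13) ([0.0058, 0.0006, 0.009], [0.13, -0.11, 0.14])
(70, -18, -1, 0) ([0.0164, 0.0006, 0.0016], [0.13, -0.11, 0.14])
```

Request:
{"api": "step_arm", "payload": {"commands": [{"travel":[0.003,0,0.0045],"turn":[0,0,0]},{"travel":[0.0063,0,0.009],"turn":[0,0,0]},{"travel":[0.0063,0,0.009],"turn":[0,0,0]},{"travel":[0.0063,0,0.009],"turn":[0,0,0]}]}}

```text
time: 13.9
position: [0.6089, 0.1827, 0.1374]
tool_rot: [-1.245, -1.886, -0.649]
ft_force: [0.3, -0.1, -1.7]
grip_width: 0.273
grip_force: 50.0
```

Request:
{"api": "step_arm", "payload": {"commands": [{"travel":[0.0033,0,-0.0023],"turn":[0,0,0]},{"travel":[0.0053,0,-0.0037],"turn":[0,0,0]},{"travel":[0.0053,0,-0.0037],"turn":[0,0,0]},{"travel":[0.0053,0,-0.0037],"turn":[0,0,0]}]}}

```text
time: 14.3
position: [0.6091, 0.1826, 0.144]
tool_rot: [-1.245, -1.885, -0.65]
ft_force: [-0.3, -0.0, -2.0]
grip_width: 0.275
grip_force: 50.0
```

Request:
{"api": "step_arm", "payload": {"commands": [{"travel":[0.0025,0,-0.0018],"turn":[0,0,0]},{"travel":[0.0053,0,-0.0037],"turn":[0,0,0]},{"travel":[0.0053,0,-0.0037],"turn":[0,0,0]},{"travel":[0.0053,0,-0.0037],"turn":[0,0,0]}]}}

```text
time: 14.7
position: [0.609, 0.1828, 0.1505]
tool_rot: [-1.245, -1.885, -0.65]
ft_force: [-0.6, 0.9, -2.1]
grip_width: 0.273
grip_force: 50.0
```

Run:
```python
from h import *
A,s=now();H=A@HT;hc=(H@[.105,0,.01,1])[:3];print(PANR.T@(hc-RING)*1e3,s['ft_force'],s['time'])
W=[A]+[target(t,-18,-1,z) for t,z in((60,0),(35,0),(10,0),(0,-4))]
for a,b in zip(W,W[1:]):print(rel(a,b))
im=ctrl.get_image('side')[:,:,::-1];cv2.imwrite('pics/s6.png',im)
w=cv2.resize(im[190:240,265:325],None,fx=8,fy=8,interpolation=cv2.INTER_CUBIC);cv2.imwrite('pics/s6c.png',w)
```

```text
[-17.5637  -1.0983   0.2653] [-0.5512  0.8717 -2.0727] 14.7
([0.002, 0.0003, 0.0164], [0.17, -10.03, 0.12])
([-0.0003, 0.0, 0.0396], [-0.06, -25.0, 0.03])
([-0.0003, 0.0, 0.0396], [-0.06, -25.0, 0.03])
([0.0023, 0.0, 0.0198], [-0.02, -10.0, 0.01])
```

Run:
```python
from h import *
A,s=now()
for n in range(3):
    B=target(70-25*n,-17.5,-1,0) if n else A
    print([rel(B,target(70-25*n-5*k,-17.5,-1,0)) for k in range(1,6)])
```

```text
[([0.0012, 0.0004, 0.0079], [0.17, -5.04, 0.11]), ([0.0018, 0.0004, 0.0159], [0.16, -10.04, 0.11]), ([0.0018, 0.0004, 0.0239], [0.15, -15.04, 0.11]), ([0.001, 0.0004, 0.0318], [0.14, -20.04, 0.11]), ([-0.0005, 0.0004, 0.0397], [0.14, -25.04, 0.1])]
[([0.0013, 0.0, 0.0079], [-0.01, -5.0, 0.01]), ([0.0019, 0.0, 0.0158], [-0.02, -10.0, 0.01]), ([0.0019, 0.0, 0.0238], [-0.04, -15.0, 0.02]), ([0.0011, 0.0, 0.0317], [-0.05, -20.0, 0.02]), ([-0.0003, 0.0, 0.0396], [-0.06, -25.0, 0.03])]
[([0.0013, 0.0, 0.0079], [-0.01, -5.0, 0.01]), ([0.0019, 0.0, 0.0158], [-0.02, -10.0, 0.01]), ([0.0019, 0.0, 0.0238], [-0.04, -15.0, 0.02]), ([0.0011, 0.0, 0.0317], [-0.05, -20.0, 0.02]), ([-0.0003, 0.0, 0.0396], [-0.06, -25.0, 0.03])]
```

Request:
{"api": "step_arm", "payload": {"commands": [{"travel":[0.0013,0,0.0079],"turn":[0,-5,0]},{"travel":[0.0018,0,0.0159],"turn":[0,-10,0]},{"travel":[0.0018,0,0.0238],"turn":[0,-15,0]},{"travel":[0.001,0,0.0318],"turn":[0,-20,0]},{"travel":[0.001,0,0.0318],"turn":[0,-20,0]}]}}

```text
time: 15.25
position: [0.5963, 0.2118, 0.1353]
tool_rot: [-1.422, -2.172, -0.452]
ft_force: [-0.8, 1.1, -1.1]
grip_width: 0.266
grip_force: 50.0
```

Request:
{"api": "step_arm", "payload": {"commands": [{"travel":[0.0013,0,0.0079],"turn":[0,-5,0]},{"travel":[0.0019,0,0.0158],"turn":[0,-10,0]},{"travel":[0.0019,0,0.0238],"turn":[0,-15,0]},{"travel":[0.0011,0,0.0317],"turn":[0,-20,0]},{"travel":[0.0011,0,0.0317],"turn":[0,-20,0]}]}}

```text
time: 15.75
position: [0.5883, 0.2288, 0.108]
tool_rot: [-1.598, -2.434, -0.213]
ft_force: [-0.6, 0.4, -1.9]
grip_width: 0.268
grip_force: 50.0
```

Run:
```python
from h import *
A,s=now();H=A@HT;hc=(H@[.105,0,.01,1])[:3];print(PANR.T@(hc-RING)*1e3,s['ft_force'],s['time'],s['position'])
for t in (25,20,15,10,5,0):print(rel(A,target(t,-17.5,-1,0)))
```

```text
[-22.3347  -1.6379   0.1544] [-0.6098  0.4192 -1.8591] 15.75 [0.5883 0.2288 0.108 ]
([-0.0033, 0.0012, 0.0071], [-0.02, -5.21, 0.38])
([-0.0028, 0.0012, 0.015], [-0.02, -10.21, 0.38])
([-0.0028, 0.0012, 0.023], [-0.01, -15.21, 0.39])
([-0.0036, 0.0012, 0.031], [-0.01, -20.21, 0.4])
([-0.0051, 0.0013, 0.0388], [-0.0, -25.21, 0.4])
([-0.0073, 0.0013, 0.0465], [0.0, -30.21, 0.41])
```

Request:
{"api": "step_arm", "payload": {"commands": [{"travel":[0,0,0],"turn":[0,0,0]},{"travel":[0,0,0],"turn":[0,0,0]}]}}

```text
time: 15.95
position: [0.592, 0.2226, 0.1069]
tool_rot: [-1.61, -2.428, -0.213]
ft_force: [-0.3, -0.4, -2.3]
grip_width: 0.271
grip_force: 50.0
```

Run:
```python
from h import *
A,s=now();H=A@HT;hc=(H@[.105,0,.01,1])[:3];print(PANR.T@(hc-RING)*1e3,s['ft_force'],s['torque'],s['time'],s['position'])
for t in (25,20,15,10,5,0):print(rel(A,target(t,-17.5,-1,0)))
im=ctrl.get_image('side')[:,:,::-1];cv2.imwrite('pics/s7.png',im)
tp=ctrl.get_image('top')[:,:,::-1];cv2.imwrite('pics/t7.png',tp)
o=np.zeros((600,800,3),np.uint8)
o[:600,:440]=cv2.resize(im[180:240,272:316],None,fx=10,fy=10,interpolation=cv2.INTER_CUBIC)
o[:540,440:]=cv2.resize(tp[160:250,220:280],None,fx=6,fy=6,interpolation=cv2.INTER_CUBIC)
cv2.imwrite('pics/c7.png',o)
```

```text
[-15.1009  -1.5217  -0.8481] [-0.2532 -0.3867 -2.2882] [-0.3927 -0.3139 -0.0077] 15.95 [0.592  0.2226 0.1069]
([0.0039, 0.0003, 0.0079], [0.08, -5.14, -0.16])
([0.0045, 0.0003, 0.0159], [0.07, -10.14, -0.16])
([0.0044, 0.0003, 0.0238], [0.05, -15.14, -0.16])
([0.0036, 0.0003, 0.0318], [0.03, -20.14, -0.16])
([0.0021, 0.0003, 0.0396], [0.01, -25.14, -0.15])
([-0.0, 0.0003, 0.0473], [-0.01, -30.14, -0.15])
```

Request:
{"api": "step_arm", "payload": {"commands": [{"travel":[0.0006,0,0.0032],"turn":[0,-2,0]},{"travel":[0.001,0,0.0063],"turn":[0,-4,0]},{"travel":[0.0014,0,0.0095],"turn":[0,-6,0]},{"travel":[0.0017,0,0.0127],"turn":[0,-8,0]},{"travel":[0.0019,0,0.0158],"turn":[0,-10,0]}]}}

```text
time: 16.55
position: [0.5882, 0.2312, 0.0929]
tool_rot: [-1.691, -2.563, -0.073]
ft_force: [-0.8, -0.2, -2.9]
grip_width: 0.273
grip_force: 50.0
```

Request:
{"api": "step_arm", "payload": {"commands": [{"travel":[0.0006,0,0.0032],"turn":[0,-2,0]},{"travel":[0.001,0,0.0063],"turn":[0,-4,0]},{"travel":[0.0014,0,0.0095],"turn":[0,-6,0]},{"travel":[0.0017,0,0.0127],"turn":[0,-8,0]},{"travel":[0.0019,0,0.0158],"turn":[0,-10,0]}]}}

```text
time: 17.05
position: [0.5869, 0.2345, 0.0774]
tool_rot: [1.688, 2.559, -0.073]
ft_force: [0.4, 0.3, -2.0]
grip_width: 0.271
grip_force: 50.0
```

Request:
{"api": "step_arm", "payload": {"commands": [{"travel":[0,0,0],"turn":[0,0,0]},{"travel":[0,0,0],"turn":[0,0,0]},{"travel":[0,0,0],"turn":[0,0,0]}]}}

```text
time: 17.35
position: [0.5877, 0.2331, 0.0775]
tool_rot: [1.692, 2.559, -0.072]
ft_force: [0.5, 0.8, -2.4]
grip_width: 0.269
grip_force: 50.0
```

Run:
```python
from h import *
A,s=now();H=A@HT;hc=(H@[.105,0,.01,1])[:3];print(PANR.T@(hc-RING)*1e3,s['ft_force'],s['torque'],s['time'],s['position'],s['qd'])
for t,z in ((5,0),(0,0),(0,-5),(0,-10)):print(rel(A,target(t,-18,-1,z)))
```

```text
[-17.1186  -1.0477   0.2957] [ 0.4589  0.7894 -2.4215] [ 0.1766 -0.0423  0.0216] 17.35 [0.5877 0.2331 0.0775] [ 0.012   0.002   0.0013 -0.0014 -0.0003  0.0011  0.0006]
([0.0022, 0.0001, 0.0081], [0.11, -5.04, 0.01])
([0.0029, 0.0001, 0.0161], [0.1, -10.04, 0.01])
([0.0033, 0.0001, 0.0211], [0.1, -10.04, 0.01])
([0.0037, 0.0001, 0.0261], [0.1, -10.04, 0.01])
```

Request:
{"api": "step_arm", "payload": {"commands": [{"travel":[0.001,0,0.0035],"turn":[0,-2,0]},{"travel":[0.002,0,0.007],"turn":[0,-4,0]},{"travel":[0.0026,0,0.01],"turn":[0,-6,0]},{"travel":[0.003,0,0.0135],"turn":[0,-8,0]},{"travel":[0.003,0,0.016],"turn":[0,-10,0]}]}}

```text
time: 17.85
position: [0.5856, 0.2375, 0.0604]
tool_rot: [1.609, 2.436, -0.206]
ft_force: [-2.4, 4.9, -4.6]
grip_width: 0.27
grip_force: 50.0
```

Request:
{"api": "step_arm", "payload": {"commands": [{"travel":[0.0006,0,0.0025],"turn":[0,0,0]},{"travel":[0.0013,0,0.005],"turn":[0,0,0]},{"travel":[0.0013,0,0.005],"turn":[0,0,0]},{"travel":[0.0013,0,0.005],"turn":[0,0,0]}]}}

```text
time: 18.25
position: [0.586, 0.2381, 0.0568]
tool_rot: [1.608, 2.437, -0.204]
ft_force: [-5.1, 7.1, 1.1]
grip_width: 0.274
grip_force: 50.0
```

Run:
```python
from h import *
A,s=now();H=A@HT;hc=(H@[.105,0,.01,1])[:3];print(PANR.T@(hc-RING)*1e3,s['ft_force'],s['torque'],s['time'],s['position'])
for t,z in ((0,-5),(0,-10),(0,-12)):print(rel(A,target(t,-18,-1,z)))
```

```text
[-21.7442  -0.5693  -4.9221] [-5.0613  7.1396  1.0667] [ 1.3811  0.8424 -0.1894] 18.25 [0.586  0.2381 0.0568]
([-0.0035, -0.0002, 0.0016], [0.19, -0.36, 0.08])
([-0.0022, -0.0003, 0.0064], [0.19, -0.36, 0.08])
([-0.0017, -0.0003, 0.0084], [0.19, -0.36, 0.08])
```

Request:
{"api": "step_arm", "payload": {"commands": [{"travel":[0.0029,0,-0.0008],"turn":[0,0,0]},{"travel":[0.0039,0,0.0031],"turn":[0,0,0]},{"travel":[0.0039,0,0.0031],"turn":[0,0,0]},{"travel":[0.0039,0,0.0031],"turn":[0,0,0]}]}}

```text
time: 18.65
position: [0.5861, 0.2384, 0.054]
tool_rot: [1.608, 2.432, -0.208]
ft_force: [-4.9, 3.0, 9.3]
grip_width: 0.271
grip_force: 50.0
```

Run:
```python
from h import *
A,s=now();H=A@HT;hc=(H@[.105,0,.01,1])[:3];print(PANR.T@(hc-RING)*1e3,PANR.T@s['ft_force'],PANR.T@s['torque'],s['time'],s['position'])
im=ctrl.get_image('side')[:,:,::-1];cv2.imwrite('pics/s8.png',im)
S=cam('side');print(proj(S,[RING])[0],[proj(S,[(H@np.r_[np.array(p)/1000,1])[:3]])[0].round(1) for p in((-57,0,14),(57,0,14),(106,0,28),(133,0,-11.5))])
print(cv2.imread('pics/side0.png').mean(2).astype(int)[205:225,280:310:1][::2]);print(im.mean(2).astype(int)[205:225,280:310][::2])
```

```text
[-22.011   -0.4931  -7.2908] [-4.6649 -3.332   9.3283] [-0.7357  0.4537 -0.2894] 18.65 [0.5861 0.2384 0.054 ]
[294.7092 215.1143] [array([282.8, 245.3]), array([290.7, 226.3]), array([293.6, 214.9]), array([295.3, 222.6])]
[[143 165 158 157 157 163 172 161 144 139 135 123  92  91 100  86 104 113
  127 147 142 159 151 157 160 165 172 152 142 136]
 [171 149 135 146 138 143 122 117 116  91 102 109 122 131 139 167 180 166
  163 165 171 158 147 142 136 138 117 105 101 101]
 [ 92  92 101  99  93 110 102 117 170 166 140 149 138 151 175 158 132 129
  142 124 119 108  93  98 112 119 132 136 137 161]
 [ 49  49  51  50  51  52  74  97  82  86  91  96  78  70  99  95  97  83
   85  89  88  92  93  94  98  88  94  96 100  91]
 [ 53  54  53  54  53  53  69 112 113 119 141 140 142 147 143 157 142 128
  128 117 103 111 120  77  54  55  54  55  53  51]
 [ 53  52  54  54  54  53  54  76 175 147 115 101  97  95  90  91  92  98
  113 166 131 103 101  68  55  53  56  54  54  55]
 [ 53  54  53  53  53  54  53  52  65  98 116 125 149 159 162 165 162 163
  147 111  66  53  50  53  56  55  54  56  53  54]
 [
[... 924 characters left out ...]
 21  21  20  20  19  21
   21  21  22  22  19  31  34  34  33  33  33  34]
 [ 29  26  25  28  28  26  27  25  24  26  24  24  24  22  23  23  24  25
   22  25  23  22  24  32  33  32  34  31  34  33]
 [ 53  46  46  47  41  41  39  40  35  36  33  35  33  34  36  34  34  34
   35  34  34  36  36  35  38  35  36  34  33  32]
 [ 63  70  79  79  81  81  82  82  82  83  82  79  76  74  74  75  73  71
   51  35  34  30  33  42  43  44  44  40  32  34]
 [ 23  17  51  59  61  57  60  57  59  70  47  35  30  32  33  34  32  34
   33  31  31  27  48  57  60  60  61  58  45  34]
 [ 68  68  74  67  65  63  62  60 113  89  46  36  35  35  34  35  33  31
   31  35  65  79  96  71  58  58  57  55  57  56]]
```

Request:
{"api": "step_arm", "payload": {"commands": [{"travel":[0,0,0],"turn":[0,0,0]},{"travel":[0,0,0],"turn":[0,0,0]},{"travel":[0,0,0],"turn":[0,0,0]},{"travel":[0,0,0],"turn":[0,0,0]},{"travel":[0,0,0],"turn":[0,0,0]}], "gripper": 0.5}}

```text
time: 19.2
position: [0.5858, 0.237, 0.0516]
tool_rot: [1.608, 2.432, -0.211]
ft_force: [-0.8, -0.1, -0.1]
grip_width: 0.492
grip_force: 0.0
```

Run:
```python
from h import *
A,s=now();print(s['ft_force'],s['grip_width'],s['grip_force'],s['time'],s['position'])
b=ctrl.get_image('wrist').mean(2)
print([int(np.argmax(b[40:,k]<60))+40 for k in(310,316,320,324,330)],b[200,270:370:4].astype(int))
```

```text
[-0.7571 -0.1095 -0.1304] 0.49211731071936576 0.0 19.2 [0.5858 0.237  0.0516]
[108, 108, 108, 107, 108] [107 106 109 109 113 114  42  34  37  37  36  36  41  37  39  39  36  36
  36  34 116 117 117 118 116]
```

Request:
{"api": "step_arm", "payload": {"commands": [{"travel":[0,0,-0.01],"turn":[0,0,0]},{"travel":[0,0,-0.025],"turn":[0,0,0]},{"travel":[0,0,-0.045],"turn":[0,0,0]},{"travel":[0,0,-0.075],"turn":[0,0,0]},{"travel":[0,0,-0.11],"turn":[0,0,0]}]}}

```text
time: 19.75
position: [0.5739, 0.264, 0.1598]
tool_rot: [1.607, 2.433, -0.211]
ft_force: [-0.0, -0.0, -0.0]
grip_width: 0.498
grip_force: 0.0
```

Request:
{"api": "step_arm", "payload": {"commands": [{"travel":[0,-0.03,-0.03],"turn":[0,0,0]},{"travel":[0,-0.07,-0.05],"turn":[0,0,0]},{"travel":[0,-0.1,-0.05],"turn":[0,0,0]},{"travel":[0,-0.1,-0.05],"turn":[0,0,0]},{"travel":[0,-0.1,-0.05],"turn":[0,0,0]}]}}

```text
time: 20.25
position: [0.4775, 0.2367, 0.2081]
tool_rot: [1.605, 2.431, -0.208]
ft_force: [0.3, -0.4, 0.7]
grip_width: 0.503
grip_force: 0.0
```

Run:
```python
from h import *
im=ctrl.get_image('side')[:,:,::-1];tp=ctrl.get_image('top')[:,:,::-1]
cv2.imwrite('pics/s9.png',im);cv2.imwrite('pics/t9.png',tp)
o=np.zeros((600,800,3),np.uint8)
o[:,:400]=cv2.resize(im[185:260,270:320],None,fx=8,fy=8,interpolation=cv2.INTER_CUBIC)
o[:480,400:]=cv2.resize(tp[150:230,205:272],(400,480),interpolation=cv2.INTER_CUBIC)
cv2.imwrite('pics/c9.png',o);print(ctrl.get_state()['time'])
d0=cv2.imread('pics/side0.png')
# pan motion check: match rim corner patches
for y,x in((200,325),(190,262),):
    t=d0[y:y+30,x:x+25];r=cv2.matchTemplate(im[y-8:y+38,x-8:x+33].copy(),t,cv2.TM_CCOEFF_NORMED);print(cv2.minMaxLoc(r)[1],np.array(cv2.minMaxLoc(r)[3])-8)
```

```text
20.35
0.9882844686508179 [0 0]
0.986739993095398 [0 0]
```

View pics/c9.png

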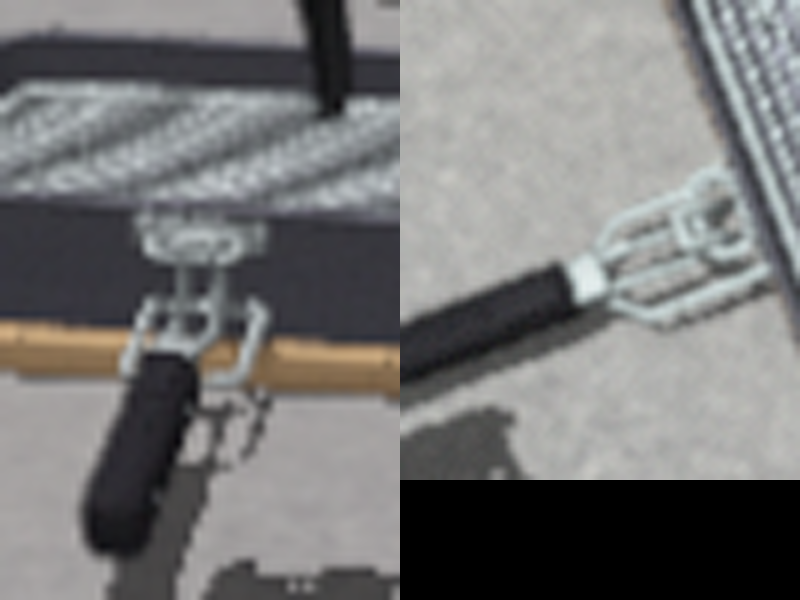

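The side and top crops show the hook through the ring, its cross tip in front of the outer wire at (695,225). The foot frame is against the wall, the grip is level from (175,355) to (115,545), and the pan has not moved. I'll hand in.

```bash
python3 -c "
from bench import ctrl
print(ctrl.close_job())"
```

```text
the job is handed in; nothing more can be done
None
```

The handle is fitted: the last pictures show its hook through the ring, the foot frame against the pan wall, the grip about level and the pan unmoved. I handed the job in at about 20 s of the 48 s allowed; no verdict came back.

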